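Load the wide tape roll on the dispenser rod and fit the end block

TASK

The tape dispenser on the stall is empty. Slide the wider of the two paper rolls standing in the wooden cradle onto the dispenser's horizontal rod, then slide the square wooden end block on after it, so that the roll hangs between the post and the block, both of them wholly on the rod and let go. Leave the narrow roll where it stands in the cradle.

Things in the scene. Friction and masses are not known exactly. Their poses are not given: they have to be found in the camera images.
- dispenser: Fixed dispenser: wooden foot 90 (x) x 130 (y) x 12 mm, wooden post 44 x 28 mm, 157 mm tall, and a level steel rod 18 mm in diameter that sticks out of the post along its +y, free at the far end. Origin: on the table under the middle of the post; z up. The rod's axis is at x = 0, z = 130 mm; the post's face is at y = 14 mm, a 30 mm steel collar reaches to y = 20 mm, the free tip is at y = 170 mm. The foot reaches from y = -30 to y = 100 mm.
- rod_tip (a point): The centre of the rod's free end (130 mm above the table); axes as the dispenser's, +y pointing out along the rod, away from the post.
- wide_roll: The wide paper roll with cardboard core: outside diameter 58 mm, hole 40 mm, 30 to 31 mm wide, about 80 g. It stands on its rim in the cradle with its axis level. Origin: its centre, about 38 mm above the table at the start; its y axis is the roll's axis.
- narrow_roll: The narrow paper roll, same diameters (58 and 40 mm) but only 14 to 15 mm wide; to be left in the cradle. Origin: its centre, y along its axis. The two rolls stand 50 mm apart centre to centre, in either order.
- cradle: Fixed wooden cradle, 52 mm (x) x 120 mm (y): two 10 mm dowels along y, 36 mm apart, tops 14 mm above the table, between end blocks 20 mm tall. The rolls rest on the dowels, their sides overhanging the dowels by 6 mm each side. Origin: on the table under its middle.
- end_block: Square block of light wood, 52 mm wide (x), 52 mm tall (z) and 24 mm thick (y), with a round 38 mm hole right through along y, about 50 g. It stands upright on the table. Origin: middle of its underside, so the hole's centre is 26 mm above it.
- block_center (a point): The centre of the end block's hole; axes as the block's.
Mind the look-alikes: they are no part of the job. What is shaped like the wide_roll but blue or purple is not meant.

How it is judged (in metres and radians):
On the way, in this order (a step that is already met when the one before it is completed fails the run):
1. the wide roll is threaded on the rod (x of wide_roll in the frame of dispenser between -0.016 and 0.016 m and z of wide_roll in the frame of dispenser between 0.11 and 0.145 m and y of wide_roll in the frame of dispenser between 0.026 and 0.16 m and angle between the y axis of wide_roll and the y axis of dispenser, either way round below 0.35 rad), for 0.2 s.
2. the end block is threaded on the rod after the roll (all of step 1 and x of block_center in the frame of dispenser between -0.016 and 0.016 m and z of block_center in the frame of dispenser between 0.11 and 0.145 m and y of block_center in the frame of dispenser between 0.05 and 0.162 m and angle between the y axis of end_block and the y axis of dispenser, either way round below 0.35 rad and ((y of block_center in the frame of wide_roll above 0.02 m and y of rod_tip in the frame of wide_roll above 0 m) or (y of block_center in the frame of wide_roll below -0.02 m and y of rod_tip in the frame of wide_roll below 0 m))), for 0.2 s.
At the end, for the whole second after the job is handed in: The wide roll and, farther out, the end block are threaded on the rod, block wholly on it (about 4 mm overhang allowed), both within about 20 degrees of square to the rod, at rest and let go; the narrow roll is within 30 mm of where it began (all of step 2 and linear speed of each of wide_roll, end_block below 0.03 m/s and distance of narrow_roll from where it was at the start of the episode below 0.03 m); the robot touches nothing.
It fails at once if the narrow roll is taken out or knocked away (moved more than 40 mm) (distance of narrow_roll from where it was at the start of the episode above 0.04 m).
It also fails if it takes over 58 s, if anything falls off the work surface, if the arm or the gripper's body presses on something with over 40 N, if the wrist force passes 120 N, or if a joint passes its speed limit or range.

ROBOT

A 6-joint arm with a two-finger parallel gripper is mounted at the origin on a cart in front of the work surface, level with it; the furniture and walls round the work are solid. World frame = base frame: x ahead of the robot, y to its left, z up, the work surface at z = 0. Lengths are in m, angles in degrees, forces in N, time in s.
With the tool pointing down it reaches from about 0.25 to 0.725 m from the base axis. Payload 9.7 kg.
Tool frame: the origin (TCP) lies at the very end of the fingers, on their centre line; the grasp point (between the pads) lies 19 mm behind it; z points along the fingers, y is the direction in which the jaws open and shut (so a half turn about z gives the same grasp; the last joint's range is limited). The gripper opens to 85 mm and grips with 20 to 120 N. Pads are 22 mm wide; open, the fingers measure 114 mm over their backs; the gripper's body (76 mm by 85 mm) begins 54 mm behind the grasp point. The pads swing forward as they close: fully open they stand 13 mm farther back than shut.
Start: joints at [-75.86, 4.979, 10.078, 95.1, 0, 90], TCP at [0.134, -0.533, 0.231] pointing down, gripper open.
Joint ranges: [-179.16, 179.16], [-48.56, 103.87], [-65.8, 70.77], [-126.05, 130.52], [-82.76, 87.17], [-180, 180]. Speed limits (degrees/s): [127.2, 127.2, 147.25, 180, 180, 180].

INTERFACE

Orientations are given as [roll, pitch, yaw] about the fixed x, y, z axes, in that order (R = Rz(yaw) Ry(pitch) Rx(roll)).
In Python, from workcell import bot gives the robot as it stands.
- The arm moves only by the shell command python3 -m pendant 'ROWS' [FORCE]. ROWS is JSON, a list that holds one entry, the list of rows, each a list of 7 numbers: the shift along the tool's x, y, z in cm, then the turn, a rotation vector about the tool's x, y, z in rad, then the opening in per cent of the stroke, from 0 (shut) to 100 (fully open). In form: [[[dx, dy, dz, ax, ay, az, gripper], ...]]. A call has 1 to 5 rows; each row shifts and turns the pose as measured when the row begins, along the tool's axes as they then stand; what a row does not reach is not made up. A row lasts 1/12 s, in which the tool goes at most 41.7 mm and 7.16 degrees, less where a joint would pass 70% of its speed; a pose out of reach is approached as far as the arm can. A call with a gripper value outside its range is refused whole. The fingers move at their own pace and stop on an object; FORCE is the grip in N (left out, the last holds). Time passes only in rows, so rows that do not move let the fingers close. It gives the time, the measured TCP pose, the force and the opening at its end, in the units of the state.
- bot.get_obs(): the state, without advancing time (a new reading comes with each control period).
- bot.camera(name): name is "scene" or "top" or "wrist"; returns the picture (400x640x3 uint8, red, green, blue); there is no depth.
- bot.get_calibration(name): a dict with "intrinsics" (3x3 intrinsics, pixels), "D" ([k1, k2, p1, p2, k3] as OpenCV has them; the pictures are not rectified), "pose" (4x4, takes a point from camera to world coordinates); the wrist camera has in their place "T_tool_cam" (4x4, takes a point from camera to tool coordinates, whose origin is the TCP and whose axes are the flange's). Camera axes: x right, y down, z forward; pixel columns grow to the right and rows downward; lengths in m; the calibration is good to about 2 mm. A picture is of the moment at which its call begins: read the wrist's pose just before it. get_calibration takes no time and is no camera call.
- bot.job_done(): hands the job in, once; it reports no verdict.
Trained networks look in the newest picture that a camera, given by its name, has taken for a name from the list of things; names that differ only in an ending like _2 or _b are one class to them, and where a whole thing is asked for, a point or a joint stands for the part that bears it (a point fixed in the world has none). Each returns a list of dicts, best first, with "confidence" (0 to 1); they miss things now and then, are a little off and sometimes report something else, mostly with a low value. They report only what shows in the picture. A call takes as long as a camera call. They do not tell look-alikes from the thing itself.
- bot.masks_of(camera, thing): "pixels" (400x640 bool, what is visible of it) and "extent" ([left, top, right, bottom] in pixels, round what is visible of it).
- bot.mark_of(camera, thing): "uv" ([column, row] in pixels: a listed point, or the origin of a listed thing).
The state is a dict: "time": time; "q": joint angles; "qd": joint speeds; "joint_efforts": joint torques, N m; "ee_pos": TCP position; "tcp_rot": TCP orientation; "wrist_force": force on the tool from outside, world axes, zero at the start; "torque": the same for the moment, N m; "opening": finger opening in m.
Only numpy, scipy, OpenCV 4.12 (cv2) and the standard library are available. Lean on these libraries where they do the work, as an engineer would, in place of code of your own. Each camera call takes 0.05 s, during which the arm holds its last target. There are 200 camera calls.

## Working session

There is one attempt and no reset: what is moved stays moved. The work goes in short steps, Python scripts to look and compute and a shell command to move; the robot and the scene stay as the last step left them, time stands still between calls to the robot, and variables do not carry over. Pictures are saved under pics/ and viewed, about 8 in all and at most 12, crops included, and the job is handed in when it is done.

```bash
ls; mkdir -p pics; cat > h.py <<'E'
import numpy as np, cv2
from workcell import bot
from scipy.spatial.transform import Rotation as R
def campose(c):
    k=bot.get_calibration(c)
    if 'pose' in k: T=np.array(k['pose'])
    else:
        o=bot.get_obs(); W=np.eye(4); W[:3,:3]=R.from_euler('xyz',o['tcp_rot'],degrees=True).as_matrix(); W[:3,3]=o['ee_pos']
        T=W@np.array(k['T_tool_cam'])
    return np.array(k['intrinsics']),np.array(k['D']),T
def ray(c,uv):
    K,D,T=campose(c)
    p=cv2.undistortPoints(np.array([[uv]],float),K,D)[0,0]
    d=T[:3,:3]@np.array([p[0],p[1],1]); return T[:3,3],d/np.linalg.norm(d)
def onz(c,uv,z):
    o,d=ray(c,uv); return o+d*(z-o[2])/d[2]
def proj(c,P):
    K,D,T=campose(c); Ti=np.linalg.inv(T)
    return cv2.projectPoints(np.array(P,float).reshape(-1,3),cv2.Rodrigues(Ti[:3,:3])[0],Ti[:3,3],K,D)[0][:,0]
def tri(a,b):
    (o1,d1),(o2,d2)=a,b
    A=np.stack([d1,-d2],1); t=np.linalg.lstsq(A,o2-o1,rcond=None)[0]
    p,q=o1+t[0]*d1,o2+t[1]*d2
    return (p+q)/2,np.linalg.norm(p-q)
E
cat > a.py <<'E'
from h import *
np.set_printoptions(precision=3,suppress=True)
ims=[]
for c in ['scene','top']:
    im=bot.camera(c); cv2.imwrite(f'pics/{c}0.png',im[...,::-1]); 
    for t in ['dispenser','rod_tip','wide_roll','narrow_roll','cradle','end_block','block_center']:
        for m in bot.mark_of(c,t): print(c,t,np.round(m['uv'],1),round(m['confidence'],2))
    print(campose(c)[2][:3,3],campose(c)[2][:3,2])
print(bot.get_obs())
E
python3 a.py
```

```text
pics
scene dispenser [365.6 154.3] 0.95
scene rod_tip [334.5 145.3] 0.81
scene wide_roll [296.5 225.2] 0.75
scene wide_roll [328.5 247.5] 0.71
scene wide_roll [243.5 287.1] 0.47
scene narrow_roll [280.6 233. ] 0.61
scene cradle [291.5 237.5] 0.5
scene end_block [345.4 212.5] 0.88
scene end_block [364.3 156.3] 0.49
scene block_center [344.6 208.8] 0.88
scene block_center [294.6 226.2] 0.46
[-0.036  0.842  0.872] [ 0.466 -0.593 -0.656]
top dispenser [414.1 166.7] 0.82
top dispenser [330.4 214.4] 0.33
top rod_tip [363.6 161.8] 0.8
top wide_roll [283.3 205.1] 0.63
top wide_roll [286.5 241. ] 0.63
top wide_roll [206.8 224.1] 0.46
top narrow_roll [263.8 200.4] 0.63
top cradle [274.8 205.7] 0.57
top end_block [330.1 220.4] 0.64
top block_center [329.2 214. ] 0.46
[0.227 0.144 1.506] [ 0.211 -0.022 -0.977]
{'time': 0.8, 'q': array([-75.859,   4.976,  10.08 ,  95.098,   0.   ,  90.001]), 'qd': array([-0.018, -0.041, -0.022,  0.014,  0.015,  0.049]), 'joint_efforts': array([ -0.001, -52.005,  46.484,   0.001,  -0.   ,  -0.   ]), 'ee_pos': array([ 0.134, -0.533,  0.231]), 'tcp_rot': array([179.995,  -0.   ,  14.14 ]), 'wrist_force': array([ 0.016,  0.258, -0.496]), 'torque': array([0.062, 0.01 , 0.013]), 'opening': 0.08544752200439516}
```

```bash
python3 - <<'E'
from h import *
np.set_printoptions(precision=3,suppress=True)
for n,a,b in [('disp',(365.6,154.3),(414.1,166.7)),('tip',(334.5,145.3),(363.6,161.8)),('wide',(296.5,225.2),(283.3,205.1)),('nar',(280.6,233),(263.8,200.4)),('wide2',(328.5,247.5),(286.5,241)),('wide3',(243.5,287.1),(206.8,224.1)),('cr',(291.5,237.5),(274.8,205.7)),('bc',(344.6,208.8),(329.2,214)),('eb',(345.4,212.5),(330.1,220.4))]:
    print(n,*tri(ray('scene',a),ray('top',b)))
a=cv2.imread('pics/scene0.png')[110:320,200:440]; b=cv2.imread('pics/top0.png')[110:320,190:450]
a=cv2.resize(a,(400*240//240,350));a=cv2.resize(a,(390,341));b=cv2.resize(b,(400,323))
b=cv2.copyMakeBorder(b,0,18,0,0,0); cv2.imwrite('pics/c0.png',cv2.hconcat([a,b]))
E
```

```text
disp [ 0.6   -0.224  0.014] 0.019837141604838418
tip [ 0.602 -0.045  0.14 ] 0.008239511737900815
wide [0.524 0.21  0.034] 0.00941092200733394
nar [0.539 0.266 0.039] 0.0010258670600407733
wide2 [0.412 0.209 0.021] 0.006790788154944648
wide3 [0.486 0.45  0.029] 0.00635734051529013
cr [0.526 0.235 0.005] 0.000173451314595429
bc [0.474 0.065 0.029] 0.01054044329398496
eb [0.461 0.067 0.02 ] 0.00282729815540129
```

View pics/c0.png

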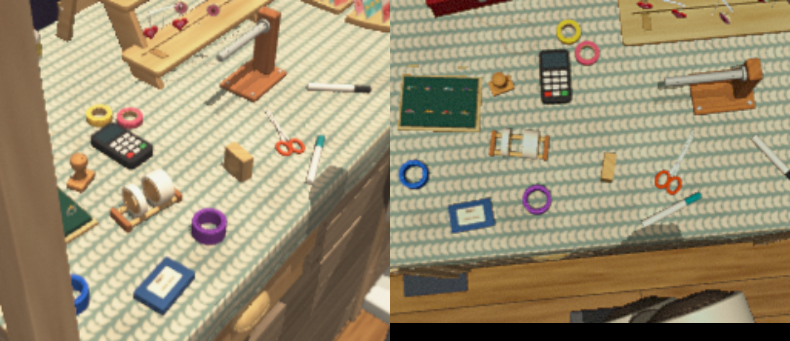

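Three ring-like candidates for wide_roll: white at scene (296,225), standing in the cradle; purple at (328,247) and blue at (243,287), both lying on the table. Only the white one fits, and the narrow white roll is at its left, (281,233). The dispenser is at about (0.60,-0.21), with the rod along about +y, and the block is at (0.47,0.065). I'll move over the cradle for a close look and confirm there.

```bash
cat > go.py <<'E'
import sys
from h import *
# go.py x y z yaw n g : print n rows of straight move in tool axes, keeps tool down
x,y,z,yaw=map(float,sys.argv[1:5]); n=int(sys.argv[5]); g=sys.argv[6] if len(sys.argv)>6 else 100
o=bot.get_obs(); p=o['ee_pos']; M=R.from_euler('xyz',o['tcp_rot'],degrees=True); T=R.from_euler('xyz',[180,0,yaw],degrees=True)
r=(M.inv()*T).as_rotvec()/n; d=(np.array([x,y,z])-p)/n*100
for i in range(n):
    Mi=M*R.from_rotvec(r*i); v=Mi.inv().apply(d)
    print('['+','.join(f'{a:.2f}' for a in v)+','+','.join(f'{a:.3f}' for a in r)+f',{g}]')
E
python3 go.py 0.45 0.20 0.25 100 20
python3 -c "
from h import *
k=bot.get_calibration('wrist');print(np.round(k['T_tool_cam'],3),np.round(k['intrinsics']))"
```

```text
[2.43,-3.17,-0.09,0.000,0.000,-0.075,100]
[2.66,-2.98,-0.09,0.000,0.000,-0.075,100]
[2.87,-2.77,-0.09,0.000,0.000,-0.075,100]
[3.07,-2.55,-0.09,0.000,0.000,-0.075,100]
[3.25,-2.31,-0.09,0.000,0.000,-0.075,100]
[3.42,-2.06,-0.09,0.000,0.000,-0.075,100]
[3.56,-1.80,-0.09,0.000,0.000,-0.075,100]
[3.69,-1.53,-0.09,0.000,0.000,-0.075,100]
[3.79,-1.25,-0.09,0.000,0.000,-0.075,100]
[3.87,-0.96,-0.09,0.000,0.000,-0.075,100]
[3.94,-0.67,-0.09,0.000,0.000,-0.075,100]
[3.97,-0.37,-0.09,0.000,0.000,-0.075,100]
[3.99,-0.07,-0.09,0.000,0.000,-0.075,100]
[3.99,0.23,-0.09,0.000,0.000,-0.075,100]
[3.96,0.52,-0.09,0.000,0.000,-0.075,100]
[3.91,0.82,-0.09,0.000,0.000,-0.075,100]
[3.84,1.11,-0.09,0.000,0.000,-0.075,100]
[3.74,1.39,-0.09,0.000,0.000,-0.075,100]
[3.63,1.67,-0.09,0.000,0.000,-0.075,100]
[3.49,1.93,-0.09,0.000,0.000,-0.075,100]
[[ 0.001 -0.964 -0.266  0.067]
 [ 1.     0.001  0.    -0.   ]
 [-0.    -0.266  0.964 -0.144]
 [ 0.     0.     0.     1.   ]] [[350.   0. 313.]
 [  0. 350. 199.]
 [  0.   0.   1.]]
```

```bash
python3 -m pendant '[[[2.5,-3.1,-0.1,0,0,-0.075,100],[2.7,-2.9,-0.1,0,0,-0.075,100],[2.9,-2.7,-0.1,0,0,-0.075,100],[3.1,-2.5,-0.1,0,0,-0.075,100],[3.3,-2.3,-0.1,0,0,-0.075,100]]]'; python3 -m pendant '[[[3.4,-2,-0.1,0,0,-0.075,100],[3.6,-1.8,-0.1,0,0,-0.075,100],[3.7,-1.5,-0.1,0,0,-0.075,100],[3.8,-1.2,-0.1,0,0,-0.075,100],[3.9,-0.9,-0.1,0,0,-0.075,100]]]';python3 -m pendant '[[[3.9,-0.6,-0.1,0,0,-0.075,100],[4,-0.3,-0.1,0,0,-0.075,100],[4,0,-0.1,0,0,-0.075,100],[4,0.2,-0.1,0,0,-0.075,100],[4,0.5,-0.1,0,0,-0.075,100]]]'; python3 go.py 0.45 0.20 0.25 100 10
```

```text
time: 1.22
ee_pos: [0.2154, -0.3506, 0.2317]
tcp_rot: [-179.7, -0.0, 35.9]
wrist_force: [1.4, -0.2, 0.6]
opening: 0.0853
time: 1.63
ee_pos: [0.2943, -0.1588, 0.2381]
tcp_rot: [-180.0, -0.2, 58.3]
wrist_force: [1.4, -0.7, 0.3]
opening: 0.0855
time: 2.05
ee_pos: [0.3696, 0.0352, 0.2458]
tcp_rot: [179.5, -0.2, 80.8]
wrist_force: [0.9, -0.8, -0.1]
opening: 0.0852
[1.75,0.53,-0.03,0.001,-0.000,-0.034,100]
[1.74,0.59,-0.03,0.001,-0.000,-0.034,100]
[1.72,0.65,-0.03,0.001,-0.000,-0.034,100]
[1.69,0.70,-0.04,0.001,-0.000,-0.034,100]
[1.67,0.76,-0.04,0.001,-0.000,-0.034,100]
[1.64,0.82,-0.04,0.001,-0.000,-0.034,100]
[1.61,0.87,-0.04,0.001,-0.000,-0.034,100]
[1.58,0.92,-0.04,0.001,-0.000,-0.034,100]
[1.55,0.98,-0.04,0.001,-0.000,-0.034,100]
[1.52,1.03,-0.04,0.001,-0.000,-0.034,100]
```

```bash
python3 -m pendant '[[[3.0,2.5,0,0,0,-0.05,100],[3.0,2.5,0,0,0,-0.05,100],[3.0,2.5,0,0,0,-0.05,100],[3,2.5,0,0,0,-0.05,100],[1,1,0,0,0,-0.02,100]]]'; cat > see.py <<'E'
import sys
from h import *
np.set_printoptions(precision=4,suppress=True)
z={'wide_roll':.038,'narrow_roll':.038,'cradle':0,'end_block':0,'block_center':.026,'rod_tip':.13}
im=bot.camera('wrist'); cv2.imwrite(sys.argv[1],im[...,::-1])
for t in sys.argv[2:]:
    for m in bot.mark_of('wrist',t): print(t,np.round(m['uv'],1),round(m['confidence'],2),onz('wrist',m['uv'],z[t]))
E
python3 see.py pics/w1.png wide_roll narrow_roll cradle end_block block_center
```

```text
time: 2.47
ee_pos: [0.4914, 0.1709, 0.2484]
tcp_rot: [179.2, -0.1, 94.7]
wrist_force: [0.2, -0.6, -0.5]
opening: 0.0854
wide_roll [346.5 130.3] 0.66 [0.5228 0.2131 0.038 ]
wide_roll [243.4 125.2] 0.65 [0.4201 0.2099 0.038 ]
wide_roll [274.4 266.2] 0.17 [0.4589 0.0592 0.038 ]
narrow_roll [363.2  82.8] 0.74 [0.5336 0.2584 0.038 ]
cradle [348.3 110.2] 0.64 [0.5259 0.2301 0.    ]
end_block [279.9 252.4] 0.58 [0.4604 0.0559 0.    ]
block_center [276.9 262.2] 0.91 [0.459 0.055 0.026]
```

View pics/w1.png

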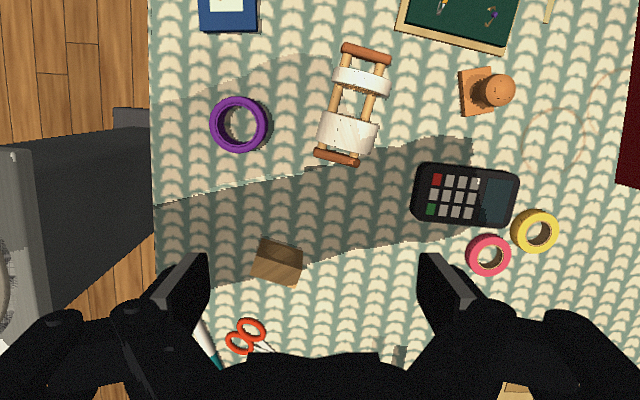

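The wrist picture shows white rolls in the cradle: the wide one at (347,133), the narrow one at (363,80). The purple ring lies at (239,124). Block is at (278,262). Next I'll get the axis directions.

```bash
python3 - <<'E'
from h import *
np.set_printoptions(precision=4,suppress=True)
a,b=onz('wrist',(366,54),.02),onz('wrist',(337,157),.02); v=a-b
print('cradle ends',a,b,np.degrees(np.arctan2(v[1],v[0])),(a+b)/2)
im=cv2.imread('pics/w1.png')
m=bot.masks_of('wrist','wide_roll'); 
for k in m: print(k['confidence'],k['extent'])
m=bot.masks_of('wrist','end_block')[0]; print(m['extent'],m['confidence'])
a=cv2.resize(im[90:170,290:400],(440,320),interpolation=cv2.INTER_CUBIC); b=cv2.resize(im[222:302,234:322],(352,320),interpolation=cv2.INTER_CUBIC)
cv2.imwrite('pics/c1.png',cv2.hconcat([a,b]))
E
```

```text
cradle ends [0.5361 0.2861 0.02  ] [0.5168 0.1799 0.02  ] 79.67818822881515 [0.5265 0.233  0.02  ]
0.74 [211.7, 99.7, 269.6, 150.2]
0.61 [314.3, 106.9, 377.0, 155.1]
[249.1, 240.3, 303.9, 288.6] 0.87
```

View pics/c1.png

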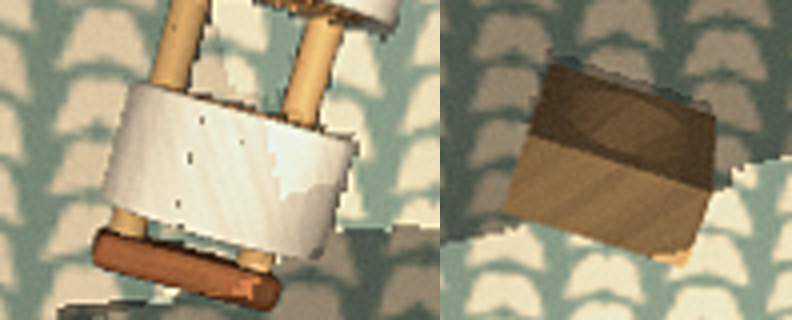

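```bash
python3 - <<'E'
from h import *
np.set_printoptions(precision=4,suppress=True)
c=np.array([onz('wrist',p,.052)[:2] for p in [(256.5,256.5),(302,269.5),(295.25,288.25),(249.75,275)]]);print(c,c.mean(0))
e=c[1]-c[0]+c[2]-c[3]; f=c[0]-c[3]+c[1]-c[2]; print(np.degrees(np.arctan2(e[1],e[0])),np.degrees(np.arctan2(f[1],f[0])),np.linalg.norm(e)/2,np.linalg.norm(f)/2)
E
python3 go.py 0.5225 0.211 0.10 79.7 5; python3 go.py 0.5225 0.211 0.016 79.7 5
```

```text
[[0.4388 0.0724]
 [0.488  0.0607]
 [0.4822 0.0377]
 [0.4322 0.0501]] [0.4603 0.0552]
-13.702450228217549 74.73140356906603 0.051051619487269446 0.0235157019256771
[0.83,0.69,3.02,0.003,-0.001,0.051,100]
[0.87,0.66,3.01,0.003,-0.001,0.051,100]
[0.90,0.62,3.01,0.003,-0.001,0.051,100]
[0.93,0.58,3.01,0.003,-0.001,0.051,100]
[0.97,0.54,3.01,0.003,-0.001,0.051,100]
[0.83,0.67,4.70,0.003,-0.001,0.051,100]
[0.86,0.64,4.69,0.003,-0.001,0.051,100]
[0.90,0.60,4.69,0.003,-0.001,0.051,100]
[0.93,0.57,4.69,0.003,-0.001,0.051,100]
[0.96,0.54,4.69,0.003,-0.001,0.051,100]
```

```bash
python3 -m pendant '[[[0.83,0.69,3,0.003,0,0.052,100],[0.87,0.66,3,0.003,0,0.052,100],[0.9,0.62,3,0.003,0,0.052,100],[0.93,0.58,3,0.003,0,0.052,100],[0.97,0.54,3,0.003,0,0.052,100]]]'; python3 go.py 0.5225 0.211 0.016 79.7 4
```

```text
time: 3.28
ee_pos: [0.5268, 0.209, 0.1079]
tcp_rot: [179.1, -0.8, 78.5]
wrist_force: [0.7, 0.6, 0.8]
opening: 0.085
[-0.01,-0.15,2.30,0.004,-0.004,-0.005,100]
[0.00,-0.14,2.30,0.004,-0.004,-0.005,100]
[0.01,-0.14,2.30,0.004,-0.004,-0.005,100]
[0.02,-0.13,2.30,0.004,-0.004,-0.005,100]
```

```bash
python3 see.py pics/w2.png wide_roll narrow_roll
```

```text
wide_roll [306.  205.6] 0.89 [0.5217 0.2149 0.038 ]
wide_roll [158.2 235.1] 0.79 [0.4246 0.2144 0.038 ]
narrow_roll [307.  130.1] 0.74 [0.5322 0.2601 0.038 ]
```

View pics/w2.png

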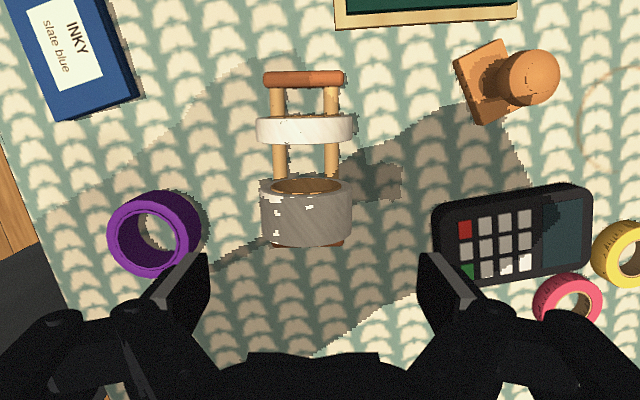

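The close view shows the wide white roll centred at (306,206) and the narrow one at (307,130). The jaws straddle it, with purple left of the finger and the terminal clear on the right.

```bash
python3 -m pendant '[[[0.1,-0.12,2.3,0.004,-0.004,-0.003,92],[0.1,-0.12,2.3,0.004,-0.004,-0.003,92],[0.1,-0.12,2.3,0.004,-0.004,-0.003,92],[0.1,-0.12,2.2,0.004,-0.004,-0.003,92],[0,0,0.1,0,0,0,92]]]' 40; python3 go.py 0.522 0.213 0.016 79.2 1
```

```text
time: 3.85
ee_pos: [0.5267, 0.2122, 0.0274]
tcp_rot: [179.4, -0.2, 79.8]
wrist_force: [-0.2, 0.2, -0.9]
opening: 0.0786
[-0.01,-0.48,1.13,0.011,-0.003,0.011,100]
```

```bash
python3 -m pendant '[[[0,-0.5,1,0.01,0,0.01,92],[0,-0.2,0.3,0,0,0,80],[0,0,0,0,0,0,50],[0,0,0,0,0,0,50],[0,0,0,0,0,0,50]]]' 40;python3 -m pendant '[[[0,0,0,0,0,0,50],[0,0,0,0,0,0,50],[0,0,0,0,0,0,50],[0,0,-1,0,0,0,50],[0,0,-2,0,0,0,50]]]' 40
```

```text
time: 4.27
ee_pos: [0.523, 0.2134, 0.0234]
tcp_rot: [179.4, -0.5, 79.2]
wrist_force: [0.0, 0.3, -0.9]
opening: 0.056
time: 4.68
ee_pos: [0.5211, 0.2125, 0.0526]
tcp_rot: [179.7, -0.4, 79.3]
wrist_force: [0.3, -0.6, -0.5]
opening: 0.0561
```

```bash
python3 -m pendant '[[[0,0,-3,0,0,0,50],[0,0,-3,0,0,0,50],[0,0,-3,0,0,0,50],[0,0,-3,0,0,0,50],[0,0,-1,0,0,0,50]]]' 40; python3 see.py pics/w3.png wide_roll narrow_roll; python3 - <<'E'
from h import *
np.set_printoptions(precision=4,suppress=True)
for c in ['scene','top']:
    im=bot.camera(c); cv2.imwrite(f'pics/{c}1.png',im[...,::-1])
    for t in ['rod_tip','dispenser']:
        m=bot.mark_of(c,t)[0]; print(c,t,m['uv'],m['confidence'],onz(c,m['uv'],.13 if t=='rod_tip' else 0))
a=cv2.imread('pics/w3.png'); b=cv2.resize(cv2.imread('pics/top1.png')[130:210,340:440],(400,320),interpolation=cv2.INTER_CUBIC); s=cv2.resize(cv2.imread('pics/scene1.png')[110:190,300:400],(400,320),interpolation=cv2.INTER_CUBIC)
cv2.imwrite('pics/c3.png',cv2.vconcat([cv2.hconcat([b,s]),cv2.resize(a,(448,280))if 0 else cv2.copyMakeBorder(cv2.resize(a,(448,280)),0,0,0,352,0)]))
E
```

```text
time: 5.1
ee_pos: [0.5183, 0.2112, 0.1913]
tcp_rot: [179.7, -0.3, 79.3]
wrist_force: [0.3, 0.2, -0.6]
opening: 0.0558
wide_roll [206.9 200.3] 0.8 [0.4245 0.2141 0.038 ]
wide_roll [313.7 273.7] 0.66 [0.5035 0.1272 0.038 ]
narrow_roll [321.9 123. ] 0.88 [0.5343 0.2603 0.038 ]
scene rod_tip [337.1, 144.2] 0.93 [ 0.6039 -0.0689  0.13  ]
scene dispenser [363.3, 155.5] 0.85 [ 0.6022 -0.2325  0.    ]
top rod_tip [366.5, 161.5] 0.94 [ 0.6084 -0.0533  0.13  ]
top dispenser [415.3, 168.6] 0.55 [ 0.6059 -0.2263  0.    ]
```

View pics/c3.png

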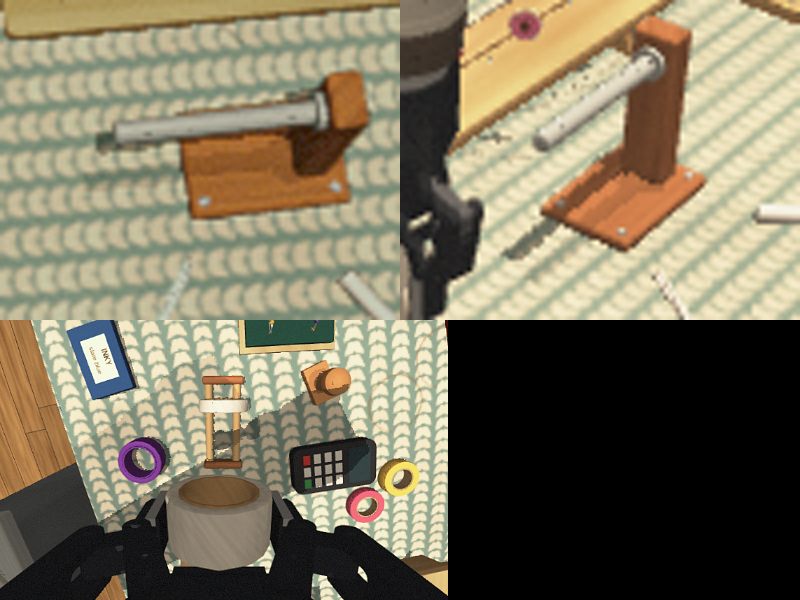

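The roll is held square in the jaws and the narrow roll is undisturbed. Rod endpoints read off the crops: top (369.5,163) to (419.5,158), scene (335.3,145.3) to (363.8,126).

```bash
python3 - <<'E'
from h import *
np.set_printoptions(precision=4,suppress=True)
T=[(369.5,163),(419.5,158)];S=[(335.3,145.3),(363.8,126)]
P=[]
for t,s in zip(T,S):
    print(onz('top',t,.13),onz('scene',s,.13),*tri(ray('scene',s),ray('top',t)))
for c,p in (('top',T),('scene',S)):
    a,b=onz(c,p[0],.13),onz(c,p[1],.13); v=a-b; print(c,np.degrees(np.arctan2(v[1],v[0])),np.linalg.norm(v))
o=bot.get_obs(); print(R.from_euler('xyz',o['tcp_rot'],degrees=True).inv().apply([0,0,0]))
E
python3 go.py 0.604 0.06 0.15 90 7 50
```

```text
[ 0.6029 -0.0616  0.13  ] [ 0.6045 -0.0603  0.13  ] [ 0.604  -0.0613  0.1294] 0.0019697872393090246
[ 0.6042 -0.2113  0.13  ] [ 0.602  -0.2134  0.13  ] [ 0.6026 -0.2116  0.131 ] 0.0029784862367898905
top 90.49869425254457 0.14965174247121316
scene 89.05125535241844 0.15312734570557587
[0. 0. 0.]
[-1.88,1.62,0.48,-0.000,-0.000,-0.027,50]
[-1.93,1.57,0.49,-0.000,-0.000,-0.027,50]
[-1.97,1.52,0.49,-0.000,-0.000,-0.027,50]
[-2.01,1.47,0.49,-0.000,-0.000,-0.027,50]
[-2.05,1.41,0.49,-0.000,-0.000,-0.027,50]
[-2.08,1.36,0.49,-0.000,-0.000,-0.027,50]
[-2.12,1.30,0.49,-0.000,-0.000,-0.027,50]
```

```bash
python3 -m pendant '[[[-1.9,1.6,0.9,0,0,-0.027,50],[-1.95,1.55,0.9,0,0,-0.027,50],[-2,1.5,0.9,0,0,-0.027,50],[-2,1.45,0.9,0,0,-0.027,50],[-2.1,1.4,0.9,0,0,-0.027,50]]]'; python3 go.py 0.6035 0.02 0.1155 90 5 50
```

```text
time: 5.97
ee_pos: [0.5782, 0.1026, 0.136]
tcp_rot: [-179.8, -0.2, 87.7]
wrist_force: [-0.3, -0.1, -1.0]
opening: 0.0558
[-1.63,0.57,0.40,-0.001,-0.001,-0.008,50]
[-1.64,0.56,0.41,-0.001,-0.001,-0.008,50]
[-1.64,0.55,0.41,-0.001,-0.001,-0.008,50]
[-1.64,0.53,0.41,-0.001,-0.001,-0.008,50]
[-1.65,0.52,0.41,-0.001,-0.001,-0.008,50]
```

```bash
python3 -m pendant '[[[-1.6,0.6,0.4,0,0,-0.008,50],[-1.6,0.6,0.4,0,0,-0.008,50],[-1.6,0.6,0.4,0,0,-0.008,50],[-1.6,0.6,0.4,0,0,-0.008,50],[-1.6,0.5,0.4,0,0,-0.008,50]]]'; python3 - <<'E'
from h import *
np.set_printoptions(precision=4,suppress=True)
s=cv2.resize(bot.camera('scene')[105:185,280:380,::-1],(400,320),interpolation=cv2.INTER_CUBIC)
bot.camera('wrist'); w=bot.camera('wrist')[...,::-1]; cv2.imwrite('pics/c4.png',cv2.hconcat([s,cv2.copyMakeBorder(cv2.resize(w,(400,250)),0,70,0,0,0)]))
for c in ['scene']:
  for t in ['wide_roll']:
    for m in bot.mark_of(c,t): print(t,m,onz(c,m['uv'],.13))
print(proj('scene',[[.6035,.02,.130]]))
E
python3 go.py 0.6035 -0.02 0.1155 90 5 50
```

```text
time: 6.38
ee_pos: [0.605, 0.0159, 0.108]
tcp_rot: [-179.3, -0.1, 90.1]
wrist_force: [1.3, 0.3, -0.9]
opening: 0.0558
wide_roll {'uv': [318.5, 155.9], 'confidence': 0.78} [0.6084 0.0181 0.13  ]
wide_roll {'uv': [328.9, 246.2], 'confidence': 0.67} [0.3591 0.2867 0.13  ]
wide_roll {'uv': [244.7, 289.2], 'confidence': 0.63} [0.4201 0.4998 0.13  ]
[[319.363  156.7913]]
[-0.73,-0.03,-0.14,-0.002,-0.000,0.000,50]
[-0.73,-0.03,-0.14,-0.002,-0.000,0.000,50]
[-0.73,-0.03,-0.14,-0.002,-0.000,0.000,50]
[-0.73,-0.03,-0.14,-0.002,-0.000,0.000,50]
[-0.73,-0.03,-0.14,-0.002,-0.000,0.000,50]
```

View pics/c4.png

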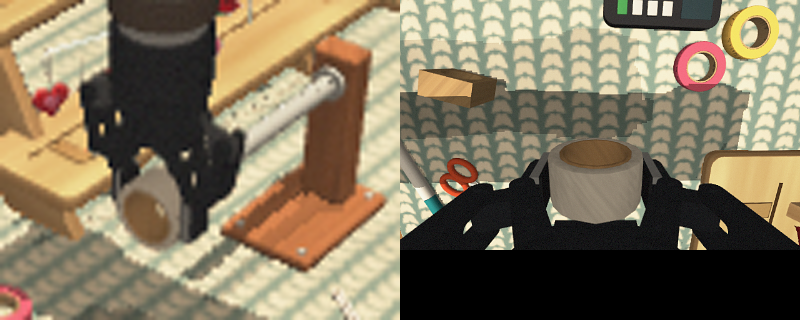

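```bash
python3 - <<'E'
from h import *
for z in (.115,.122,.13): print(z,proj('scene',[[.605,.031,z],[.605,.016,z]]).round(1).tolist())
E
```

```text
0.115 [[316.6, 162.3], [319.7, 160.1]]
0.122 [[316.6, 160.4], [319.7, 158.2]]
0.13 [[316.7, 158.2], [319.8, 156.0]]
```

```bash
python3 -m pendant '[[[0,-0.1,-0.6,-0.01,0,0,50],[-0.5,0,0,0,0,0,50],[-1,0,0,0,0,0,50],[-1.5,0,0,0,0,0,50],[0,0,0,0,0,0,50]]]'; python3 go.py 0.6035 -0.07 0.114 90 5 50
```

```text
time: 7.0
ee_pos: [0.6034, -0.0119, 0.1164]
tcp_rot: [179.9, -0.1, 90.3]
wrist_force: [0.4, -0.4, -0.6]
opening: 0.0558
[-1.16,-0.00,0.04,0.000,-0.000,0.001,50]
[-1.16,-0.00,0.05,0.000,-0.000,0.001,50]
[-1.16,-0.00,0.05,0.000,-0.000,0.001,50]
[-1.16,-0.00,0.05,0.000,-0.000,0.001,50]
[-1.16,0.00,0.05,0.000,-0.000,0.001,50]
```

```bash
python3 -m pendant '[[[-1,0,0.1,0,0,0,50],[-1,0,0.1,0,0,0,50],[-1,0,0,0,0,0,50],[-1,0,0,0,0,0,50],[-1,0,0,0,0,0,50]]]'; python3 -m pendant '[[[-1,0,0,0,0,0,50],[-1.5,0,0,0,0,0,50],[-1.5,0,0,0,0,0,50],[-1.5,0,0,0,0,0,50],[0,0,0,0,0,0,50]]]';  python3 go.py 0.6035 -0.176 0.114 90 4 50
```

```text
time: 7.42
ee_pos: [0.6036, -0.065, 0.1149]
tcp_rot: [179.9, -0.2, 90.5]
wrist_force: [-0.8, 0.3, -1.3]
opening: 0.0562
time: 7.83
ee_pos: [0.6037, -0.1277, 0.1144]
tcp_rot: [179.9, -0.1, 90.4]
wrist_force: [0.4, -0.3, -0.3]
opening: 0.0561
[-1.21,-0.01,0.01,0.001,-0.001,0.002,50]
[-1.21,-0.01,0.01,0.001,-0.001,0.002,50]
[-1.21,-0.01,0.01,0.001,-0.001,0.002,50]
[-1.21,-0.01,0.01,0.001,-0.001,0.002,50]
```

```bash
python3 -m pendant '[[[-1.2,0,0,0,0,0,50],[-1.2,0,0,0,0,0,50],[-1.2,0,0,0,0,0,50],[-0.9,0,0,0,0,0,50],[0,0,0,0,0,0,50]]]'; python3 -m pendant '[[[0,0,0.4,0,0,0,50],[0,0,0.3,0,0,0,50],[0,0,0.2,0,0,0,50],[0,0,0,0,0,0,50]]]'
```

```text
time: 8.25
ee_pos: [0.6037, -0.1782, 0.1141]
tcp_rot: [179.9, -0.1, 90.3]
wrist_force: [-0.5, 0.7, -0.5]
opening: 0.056
time: 8.58
ee_pos: [0.6037, -0.1781, 0.1038]
tcp_rot: [179.9, -0.2, 90.3]
wrist_force: [0.1, 0.9, -0.0]
opening: 0.0556
```

```bash
python3 -m pendant '[[[0,0,0,0,0,0,76],[0,0,0,0,0,0,76],[0,0,0,0,0,0,76]]]'; python3 - <<'E'
from h import *
s=cv2.resize(bot.camera('scene')[85:185,300:420,::-1],(480,400),interpolation=cv2.INTER_CUBIC)
cv2.imwrite('pics/c5.png',s)
for m in bot.mark_of('scene','wide_roll')[:3]: print(m,onz('scene',m['uv'],.119))
E
python3 go.py 0.6035 -0.178 0.22 90 5 76
```

```text
time: 8.83
ee_pos: [0.6038, -0.1769, 0.1039]
tcp_rot: [179.9, -0.2, 90.4]
wrist_force: [0.7, -0.3, -0.5]
opening: 0.0651
{'uv': [354.6, 133.3], 'confidence': 0.74} [ 0.60849627 -0.17132545  0.119     ]
{'uv': [246.2, 290.1], 'confidence': 0.64} [0.422664   0.49434134 0.119     ]
[-0.01,-0.00,-2.32,0.000,-0.001,0.001,76]
[-0.01,-0.00,-2.32,0.000,-0.001,0.001,76]
[-0.02,-0.00,-2.32,0.000,-0.001,0.001,76]
[-0.02,-0.01,-2.32,0.000,-0.001,0.001,76]
[-0.02,-0.01,-2.32,0.000,-0.001,0.001,76]
```

View pics/c5.png

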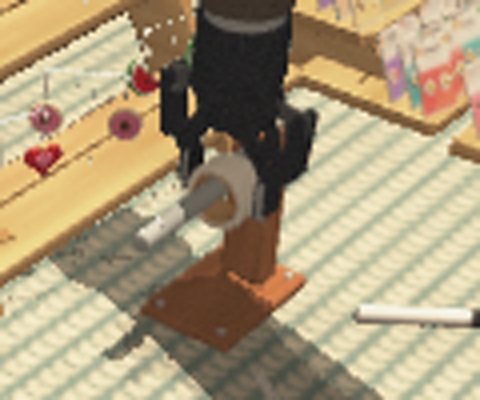

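The roll hangs on the rod at crop (225,195) and the fingers are clear. I'll lift off and go for the block.

```bash
python3 -m pendant '[[[0,0,-0.8,0,0,0,76],[0,0,-2,0,0,0,76],[0,0,-3,0,0,0,76],[0,0,-3,0,0,0,80],[0,0,-3,0,0,0,90]]]'; python3 go.py 0.4603 0.03 0.15 76 10
```

```text
time: 9.35
ee_pos: [0.6007, -0.1762, 0.2207]
tcp_rot: [-179.5, -0.4, 90.4]
wrist_force: [1.0, 0.0, 0.6]
opening: 0.0767
[2.07,-1.38,0.73,-0.001,-0.001,0.025,100]
[2.03,-1.44,0.73,-0.001,-0.001,0.025,100]
[2.00,-1.49,0.73,-0.001,-0.001,0.025,100]
[1.96,-1.54,0.73,-0.001,-0.001,0.025,100]
[1.92,-1.59,0.72,-0.001,-0.001,0.025,100]
[1.88,-1.64,0.72,-0.001,-0.001,0.025,100]
[1.84,-1.68,0.72,-0.001,-0.001,0.025,100]
[1.80,-1.73,0.72,-0.001,-0.001,0.025,100]
[1.75,-1.77,0.71,-0.001,-0.001,0.025,100]
[1.71,-1.82,0.71,-0.001,-0.001,0.025,100]
```

```bash
python3 -m pendant '[[[2,-1.4,0,0,0,0.025,100],[2,-1.4,0,0,0,0.025,100],[2,-1.5,0,0,0,0.025,100],[2,-1.5,0.4,0,0,0.025,100],[2,-1.6,0.7,0,0,0.025,100]]]'; python3 -m pendant '[[[1.9,-1.6,1.2,0,0,0.025,100],[1.9,-1.7,1.2,0,0,0.025,100],[1.8,-1.7,1.2,0,0,0.025,100],[1.8,-1.8,1.2,0,0,0.025,100],[1.7,-1.8,1.2,0,0,0.025,100]]]'; python3 see.py pics/w6.png end_block block_center; python3 go.py 0.4603 0.0552 0.08 76 4
```

```text
time: 9.77
ee_pos: [0.5349, -0.0742, 0.2242]
tcp_rot: [179.4, -0.1, 82.7]
wrist_force: [0.7, 0.4, 0.0]
opening: 0.0856
time: 10.18
ee_pos: [0.4648, 0.0352, 0.1676]
tcp_rot: [178.9, -0.4, 75.1]
wrist_force: [-0.2, 0.3, 0.0]
opening: 0.0854
end_block [305.2 155.1] 0.69 [0.4647 0.0595 0.    ]
block_center [299.2 156.7] 0.86 [0.4622 0.0618 0.026 ]
[0.44,-0.27,2.19,0.005,-0.001,-0.003,100]
[0.44,-0.26,2.19,0.005,-0.001,-0.003,100]
[0.45,-0.25,2.19,0.005,-0.001,-0.003,100]
[0.45,-0.24,2.19,0.005,-0.001,-0.003,100]
```

View pics/w6.png

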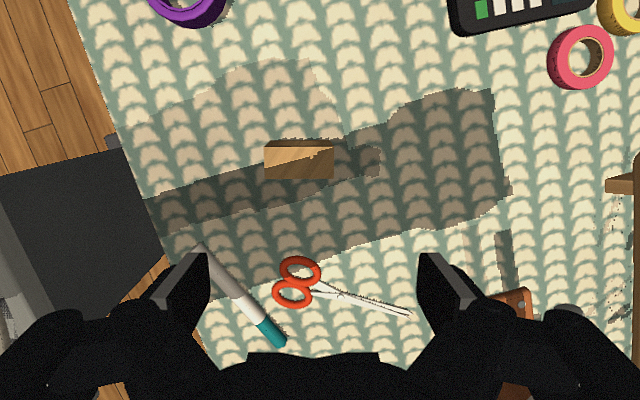

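```bash
python3 - <<'E'
from h import *
c=np.array([onz('wrist',p,.052)[:2] for p in [(265,147),(333,148),(333,180),(264,178)]]);print(c.mean(0)); e=c[1]-c[0]+c[2]-c[3];print(np.degrees(np.arctan2(e[1],e[0])),np.linalg.norm(e)/2)
E
python3 go.py 0.461 0.058 0.075 75.5 4; python3 go.py 0.461 0.058 0.014 75.5 7
```

```text
[0.46205361 0.06055252]
-16.1258232251559 0.051228368271925666
[0.51,-0.27,2.31,0.005,-0.001,-0.001,100]
[0.52,-0.26,2.31,0.005,-0.001,-0.001,100]
[0.52,-0.25,2.31,0.005,-0.001,-0.001,100]
[0.52,-0.24,2.31,0.005,-0.001,-0.001,100]
[0.29,-0.17,2.19,0.003,-0.001,-0.001,100]
[0.29,-0.17,2.19,0.003,-0.001,-0.001,100]
[0.29,-0.16,2.19,0.003,-0.001,-0.001,100]
[0.29,-0.16,2.19,0.003,-0.001,-0.001,100]
[0.30,-0.15,2.19,0.003,-0.001,-0.001,100]
[0.30,-0.14,2.19,0.003,-0.001,-0.001,100]
[0.30,-0.14,2.19,0.003,-0.001,-0.001,100]
```

```bash
python3 -m pendant '[[[0.35,-0.15,2.2,0.003,0,0,100],[0.35,-0.15,2.2,0.003,0,0,100],[0.35,-0.15,2.2,0.003,0,0,100],[0.35,-0.15,2.2,0.003,0,0,100],[0.35,-0.1,2.2,0.003,0,0,100]]]'; python3 go.py 0.462 0.060 0.014 74.5 2
```

```text
time: 10.75
ee_pos: [0.472, 0.0525, 0.065]
tcp_rot: [178.8, -0.6, 75.3]
wrist_force: [-0.1, -0.2, 0.9]
opening: 0.0852
[0.21,-0.63,2.54,0.010,-0.005,0.007,100]
[0.22,-0.60,2.55,0.010,-0.005,0.007,100]
```

```bash
python3 -m pendant '[[[0.3,-0.8,0,0.02,-0.01,0.01,100],[0.2,-0.3,1.5,0,0,0,100],[0.1,-0.1,1.5,0,0,0,100],[0.1,-0.1,1.2,0,0,0,100],[0,0,0,0,0,0,100]]]'; python3 go.py 0.462 0.060 0.014 74.5 1
```

```text
time: 11.17
ee_pos: [0.4623, 0.0613, 0.0242]
tcp_rot: [-179.8, 0.1, 74.5]
wrist_force: [-0.1, -0.7, -0.7]
opening: 0.0852
[-0.13,0.01,1.02,-0.003,0.002,0.000,100]
```

```bash
python3 -m pendant '[[[-0.1,0,1,0,0,0,100],[0,0,0,0,0,0,45],[0,0,0,0,0,0,45],[0,0,0,0,0,0,45],[0,0,0,0,0,0,45]]]' 40;python3 -m pendant '[[[0,0,0,0,0,0,45],[0,0,0,0,0,0,45],[0,0,-0.5,0,0,0,45],[0,0,-1.5,0,0,0,45],[0,0,-2,0,0,0,45]]]' 40;python3 -m pendant '[[[0,0,-3,0,0,0,45],[0,0,-3,0,0,0,45],[0,0,-3,0,0,0,45]]]';  python3 go.py 0.6035 0.02 0.14 90 10 45
```

```text
time: 11.58
ee_pos: [0.4645, 0.0598, 0.0178]
tcp_rot: [180.0, 0.0, 74.5]
wrist_force: [-0.5, -1.1, -0.1]
opening: 0.0517
time: 12.0
ee_pos: [0.4625, 0.0594, 0.0567]
tcp_rot: [-179.7, 0.2, 74.5]
wrist_force: [0.4, 0.1, 0.4]
opening: 0.0513
time: 12.25
ee_pos: [0.4605, 0.0593, 0.1483]
tcp_rot: [-179.4, 0.3, 74.5]
wrist_force: [0.4, 0.7, -0.6]
opening: 0.051
[0.00,1.48,0.07,-0.001,0.000,-0.027,45]
[-0.04,1.48,0.07,-0.001,0.000,-0.027,45]
[-0.08,1.48,0.07,-0.001,0.000,-0.027,45]
[-0.12,1.48,0.07,-0.001,0.000,-0.027,45]
[-0.16,1.48,0.07,-0.001,0.000,-0.027,45]
[-0.20,1.47,0.08,-0.001,0.000,-0.027,45]
[-0.24,1.46,0.08,-0.001,0.000,-0.027,45]
[-0.28,1.46,0.08,-0.001,0.000,-0.027,45]
[-0.32,1.45,0.08,-0.001,0.000,-0.027,45]
[-0.35,1.44,0.08,-0.001,0.000,-0.027,45]
```

```bash
python3 -m pendant '[[[0,1.5,0,0,0,-0.027,45],[0,1.5,0,0,0,-0.027,45],[-0.1,1.5,0.1,0,0,-0.027,45],[-0.1,1.5,0.1,0,0,-0.027,45],[-0.1,1.5,0.1,0,0,-0.027,45]]]';python3 -m pendant '[[[-0.2,1.5,0.3,0,0,-0.027,45],[-0.2,1.5,0.3,0,0,-0.027,45],[-0.3,1.4,0.3,0,0,-0.027,45],[-0.3,1.4,0.3,0,0,-0.027,45],[-0.3,1.4,0.3,0,0,-0.027,45]]]';  python3 go.py 0.6035 0.01 0.121 90 2 45
```

```text
time: 12.67
ee_pos: [0.5375, 0.0407, 0.1581]
tcp_rot: [179.7, -0.0, 82.6]
wrist_force: [-0.2, -0.3, -1.1]
opening: 0.0516
time: 13.08
ee_pos: [0.6123, 0.0215, 0.1456]
tcp_rot: [179.6, 0.0, 90.7]
wrist_force: [-0.4, -0.5, -0.3]
opening: 0.0516
[-0.57,-0.45,1.23,0.003,0.000,0.006,45]
[-0.57,-0.45,1.23,0.003,0.000,0.006,45]
```

```bash
python3 -m pendant '[[[-0.5,-0.5,1,0,0,0.006,45],[-0.5,-0.4,1,0.003,0,0.006,45],[0,0,0.3,0,0,0,45],[0,0,0,0,0,0,45]]]'; python3 - <<'E'
from h import *
o=bot.get_obs()
s=cv2.resize(bot.camera('scene')[105:185,280:380,::-1],(400,320),interpolation=cv2.INTER_CUBIC)
w=bot.camera('wrist')[...,::-1]; cv2.imwrite('pics/c7.png',cv2.hconcat([s,cv2.copyMakeBorder(cv2.resize(w,(400,250)),0,70,0,0,0)]))
for m in bot.mark_of('scene','block_center')+bot.mark_of('scene','wide_roll'): print(m)
p=np.array(o['ee_pos'])
for dz in (.005,.01,.015): print(dz,proj('scene',[p+[0,0,dz],p+[0,.012,dz]]).round(1).tolist())
E
python3 go.py 0.6035 -0.05 0.121 90 5 45
```

```text
time: 13.42
ee_pos: [0.6051, 0.0103, 0.1205]
tcp_rot: [179.9, 0.0, 90.1]
wrist_force: [0.4, 0.4, -0.9]
opening: 0.0517
{'uv': [317.6, 155.8], 'confidence': 0.67}
{'uv': [328.4, 247.0], 'confidence': 0.96}
{'uv': [242.0, 288.8], 'confidence': 0.77}
{'uv': [353.0, 131.1], 'confidence': 0.73}
0.005 [[320.9, 156.4], [318.4, 158.1]]
0.01 [[321.0, 155.0], [318.5, 156.8]]
0.015 [[321.0, 153.7], [318.5, 155.4]]
[-1.21,-0.05,0.02,0.001,0.000,0.000,45]
[-1.21,-0.05,0.02,0.001,0.000,0.000,45]
[-1.21,-0.05,0.02,0.001,0.000,0.000,45]
[-1.21,-0.05,0.02,0.001,0.000,0.000,45]
[-1.21,-0.05,0.02,0.001,0.000,0.000,45]
```

View pics/c7.png

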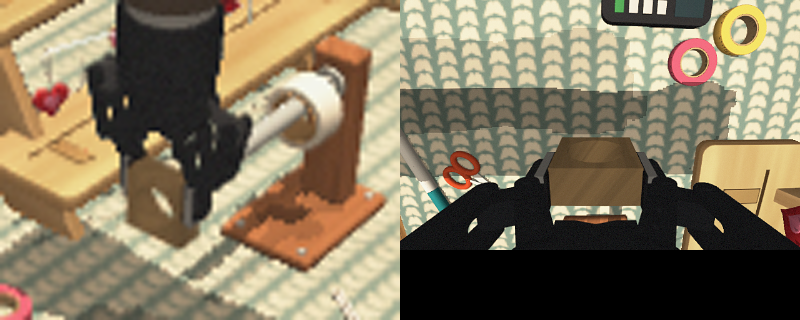

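The block is held square, hole at crop (160,205) in line with the rod. The roll hangs undisturbed near the post. Inserting.

```bash
python3 -m pendant '[[[-1,-0.1,0,0,0,0,45],[-1.2,0,0,0,0,0,45],[-1.2,0,0,0,0,0,45],[-1.2,0,0,0,0,0,45],[-1.2,0,0,0,0,0,45]]]';python3 -m pendant '[[[-1.2,0,0,0,0,0,45],[-1.2,0,0,0,0,0,45],[-1.2,0,0,0,0,0,45],[-1.2,0,0,0,0,0,45],[0,0,0,0,0,0,45]]]'; python3 go.py 0.6035 -0.12 0.121 90 2 45
```

```text
time: 14.03
ee_pos: [0.6053, -0.0505, 0.1242]
tcp_rot: [179.5, 0.0, 90.3]
wrist_force: [0.0, -0.4, -0.3]
opening: 0.0516
time: 14.45
ee_pos: [0.6051, -0.1083, 0.1243]
tcp_rot: [179.5, 0.1, 90.0]
wrist_force: [-0.4, 0.2, -0.8]
opening: 0.0518
[-0.59,-0.08,0.17,0.004,0.001,0.000,45]
[-0.59,-0.08,0.17,0.004,0.001,0.000,45]
```

```bash
python3 -m pendant '[[[-0.5,-0.1,0.4,0,0,0,45],[-0.4,0,0.4,0,0,0,45],[0,0,0.3,0,0,0,45],[0,0,0,0,0,0,45]]]'; python3 -m pendant '[[[0,0,0.1,0,0,0,70],[0,0,0,0,0,0,70],[0,0,0,0,0,0,72],[0,0,0,0,0,0,74]]]'; python3 go.py 0.6035 -0.12 0.22 90 4 72
```

```text
time: 14.78
ee_pos: [0.604, -0.1192, 0.1118]
tcp_rot: [179.6, 0.0, 90.0]
wrist_force: [-0.3, -0.2, -1.7]
opening: 0.0514
time: 15.12
ee_pos: [0.604, -0.1178, 0.1104]
tcp_rot: [179.6, 0.0, 90.1]
wrist_force: [-0.6, 0.0, -0.4]
opening: 0.0631
[-0.06,0.01,-2.74,0.002,0.000,0.000,72]
[-0.06,0.00,-2.74,0.002,0.000,0.000,72]
[-0.06,-0.00,-2.74,0.002,0.000,0.000,72]
[-0.06,-0.01,-2.74,0.002,0.000,0.000,72]
```

```bash
python3 -m pendant '[[[0,0,-0.7,0,0,0,74],[0,0,-1.5,0,0,0,74],[0,0,-3,0,0,0,74],[0,0,-3,0,0,0,74],[0,0,-3,0,0,0,74]]]';python3 -m pendant '[[[2,-1,-1,0,0,0,74],[3,-1,0,0,0,0,74],[3,-1,0,0,0,0,74],[3,-1,0,0,0,0,74],[0,0,0,0,0,0,74]]]'; python3 - <<'E'
from h import *
s=cv2.resize(bot.camera('scene')[95:185,300:400,::-1],(400,360),interpolation=cv2.INTER_CUBIC)
t=cv2.resize(bot.camera('top')[130:220,340:440,::-1],(400,360),interpolation=cv2.INTER_CUBIC)
cv2.imwrite('pics/c8.png',cv2.hconcat([s,t]))
for c in('scene','top'):
  for n in ('wide_roll','block_center','narrow_roll'):
    for m in bot.mark_of(c,n)[:3]: print(c,n,m['uv'],m['confidence'],onz(c,m['uv'],.038 if n[0]=='n' else .119).round(3))
E
```

```text
time: 15.53
ee_pos: [0.6004, -0.1161, 0.2209]
tcp_rot: [-179.8, -0.1, 90.2]
wrist_force: [1.1, 0.2, -0.3]
opening: 0.0631
time: 15.95
ee_pos: [0.5613, -0.0039, 0.2441]
tcp_rot: [179.3, -0.0, 90.0]
wrist_force: [-1.0, 0.3, -0.3]
opening: 0.0632
scene wide_roll [328.9, 244.9] 0.94 [0.368 0.275 0.119]
scene wide_roll [355.2, 132.1] 0.57 [ 0.611 -0.179  0.119]
scene block_center [346.5, 141.5] 0.62 [ 0.6   -0.114  0.119]
scene block_center [285.0, 231.5] 0.39 [0.478 0.31  0.119]
scene narrow_roll [284.2, 233.9] 0.7 [0.529 0.261 0.038]
scene narrow_roll [364.0, 155.8] 0.42 [ 0.572 -0.186  0.038]
top wide_roll [284.8, 241.2] 0.7 [0.396 0.208 0.119]
top wide_roll [409.3, 158.7] 0.58 [ 0.608 -0.183  0.119]
top wide_roll [205.6, 223.2] 0.47 [0.47  0.433 0.119]
top narrow_roll [264.6, 199.1] 0.45 [0.543 0.263 0.038]
```

View pics/c8.png

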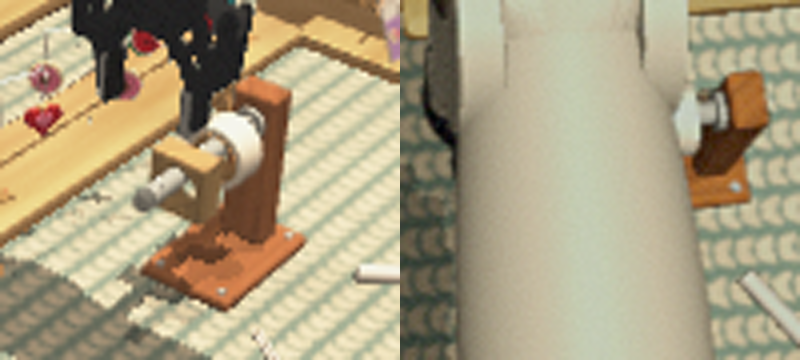

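The roll hangs next to the post at crop (240,150). The block is outside it at (190,180), square to the rod, and the gripper is clear above. Narrow roll reads (0.53–0.54, 0.26), as before. I'll let things settle briefly and hand in.

```bash
python3 -m pendant '[[[0,0,0,0,0,0,74],[0,0,0,0,0,0,74],[0,0,0,0,0,0,74],[0,0,0,0,0,0,74],[0,0,0,0,0,0,74]]]'; python3 -m pendant '[[[0,0,0,0,0,0,74],[0,0,0,0,0,0,74],[0,0,0,0,0,0,74],[0,0,0,0,0,0,74],[0,0,0,0,0,0,74]]]'; python3 -c "
from workcell import bot
print(bot.job_done())"
```

```text
time: 16.77
ee_pos: [0.563, -0.0106, 0.241]
tcp_rot: [179.5, 0.1, 89.5]
wrist_force: [-0.6, 1.4, 0.4]
opening: 0.0633
time: 17.18
ee_pos: [0.563, -0.0106, 0.241]
tcp_rot: [179.5, 0.1, 89.5]
wrist_force: [-0.4, 0.9, 0.6]
opening: 0.063
the job is handed in; nothing more can be done
None
```

I slid the wide white roll onto the rod next to the post, put the end block on after it, let both go, and handed the job in at about 17 s of the 58 s allowed. The system gives no verdict, so success rests on my last checks.

- **Position on the rod:** the final scene picture shows both hanging square to the rod. The roll is about 50 mm out from the dispenser's origin and the block about 117 mm, wholly on the rod.
- **Narrow roll:** it reads within about 1 cm of where it started, which is within the detector's scatter.
- **Gripper:** it is clear above the work. Wrist force stayed under about 2 N in every reading.
- **What could not be confirmed:** in the top view the arm hid the block, so only the scene camera confirms where it is. The detectors' x for the roll differed from the rod's by 5 to 8 mm, which is about their accuracy.

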